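# Close up the drip deck beside the glass-cutting lathe

## Task

Complete the drip deck beside the glass-cutting lathe. First lay the loose wide gutter, open side up, midway between the two fixed gutters with its ends flush with theirs, then set the two covers open side down over the two gaps, so that their flanges hang down inside the gutters on both sides, square and with the ends flush. Set everything down gently without dropping it, and leave the narrow spare channel and everything else on the bench where it is.

Things in the scene. Friction and masses are not known exactly. Their poses are not given: they have to be found in the camera images.
- gutter_mid (a point): Aluminium U channel, straight, 130 mm long, 5 mm walls, 64 mm wide, 40 mm high (flanges 35 mm above the web), 0.24 kg, lying open side up on the table at the start. The point is its centre, half-way along, half-way across and 20 mm above its underside; x along its length, y across, z up.
- cover_a_mid (a point): Aluminium U channel, straight, 130 mm long, 5 mm walls, 58 mm wide, 34 mm high (48 mm clear between its flanges, flanges 29 mm deep), 0.2 kg, lying open side down (web on top) on the table at the start. The point is its centre, 17 mm above its feet; x along its length, y across, z up. The two covers are alike; either may go on either gap.
- cover_b_mid (a point): Aluminium U channel, straight, 130 mm long, 5 mm walls, 58 mm wide, 34 mm high (48 mm clear between its flanges, flanges 29 mm deep), 0.2 kg, lying open side down (web on top) on the table at the start. The point is its centre, 17 mm above its feet; x along its length, y across, z up. The two covers are alike; either may go on either gap.
- spare_mid (a point): Aluminium U channel, straight, 130 mm long, 5 mm walls, only 40 mm wide, 34 mm high, lying open side down among the others: too narrow to cover a gap, to be left alone. The point is its centre, 17 mm up; x along its length.
- deck_mid (a point): Where the loose gutter's centre belongs on the fixed drip deck, 32 mm above the table: midway between two fixed gutters (open up, same size as the loose one, centre lines 90 mm away along +y and -y, 116 mm clear between them, tops 52 mm above the table) on a grey plate 150 x 260 x 12 mm. x along the gutters, y across, z up. A 26 mm gap stays on each side of the loose gutter.
- gap_left (a point): Where a cover's centre belongs over the deck's +y gap, 45 mm from deck_mid, 40 mm above the table: the cover's web rests on the two flanges beside the gap (36 mm over their outsides, 6 mm play each side), its own flanges hang 29 mm deep inside the two gutters, feet 6 mm above their floors. Axes as deck_mid.
- gap_right (a point): The same over the gap on the deck's -y side, 45 mm from deck_mid along -y. Axes as deck_mid.
- sake_cup: Bystander: small dark glass cup, 58 mm across, 52 mm high, among the channels; origin under its centre, z up.
- stone: Bystander: brown dressing stone 55 x 22 x 22 mm lying among the channels; origin under its centre.
- tumbler_a: Bystander: dark blue glass tumbler, 82 mm across, 92 mm high, beyond the channels; origin under its centre, z up.
- tumbler_b: Bystander: dark green glass tumbler, 82 mm across, 92 mm high, between the deck and the robot; origin under its centre, z up.
- bottle: Bystander: white plastic bottle, 64 mm across, 170 mm high, beyond the deck; origin under its centre, z up.
- wheel: Bystander: brass grinding wheel, 80 mm across, 20 mm high, lying flat close to the robot; origin under its centre.
- brush: Bystander: brush 180 mm long lying beyond the channels.
Mind the look-alikes: they are no part of the job. What is shaped like the part that bears gutter_mid but blue or orange is not meant.

How it is judged:
By the outcome, as a careful person would: the job done as asked, in the order asked, and still so for the second after the job is handed in, with the robot touching nothing.
It also fails if it takes over 67 s, if anything falls off the work surface, if the arm or the gripper's body presses on something with over 40 N, if the wrist force passes 120 N, or if a joint passes its speed limit or range.

## Robot

A 6-joint arm with a two-finger parallel gripper is mounted at the origin on the work surface. World frame = base frame: x ahead of the robot, y to its left, z up, the work surface at z = 0. Lengths are in m, angles in rad, forces in N, time in s.
With the tool pointing down it reaches from about 0.3 to 1 m from the base axis. Payload 5.1 kg.
Tool frame: the origin (TCP) lies at the very end of the fingers, on their centre line; the grasp point (between the pads) lies behind it (ctrl.grip_point_offset is the z of the grasp point in the tool frame, in m); z points along the fingers, y is the line along which they close (so a half turn about z gives the same grasp; the last joint's range is limited). The gripper opens to 95 mm and grips with 3 to 60 N. Pads are 20 mm wide; open, the fingers measure 119 mm over their backs; the gripper's body (75 mm by 180 mm) begins 59 mm behind the grasp point.
Start: joints at [-1.409, 0.124, 1.65, -0, 1.367, -0.083], TCP at [0.158, -0.631, 0.215] pointing down, gripper open.
Joint ranges: [-2.61, 2.61], [-1.02, 2.33], [0.03, 2.71], [-1.35, 4.49], [0.32, 2.68], [-2.91, 2.91]. Speed limits (rad/s): [2.57, 2.57, 3.14, 3.14, 3.14, 3.14].

## Interface

Orientations are given as a unit quaternion [x, y, z, w].
In Python, from bench import ctrl gives the robot as it stands.
- The arm moves only by the tool play_rows, never from a script. Its argument "steps" is one flat list of numbers, 5 for each row, row after row: the shift along the tool's x, y, z each as a share of 0.15 m, from -1 to 1, then the turn about the tool's z as a share of pi rad, from -1 to 1, then the opening, from -1 (shut) to 1 (fully open). In form: [dx, dy, dz, turn, jaw, dx, dy, dz, turn, jaw, ...]. A call has 1 to 5 rows; each row is the pose to reach, as a shift and turn from the pose commanded when the call began, along the tool's axes at that moment, turning the shorter way round; what a row does not reach only later rows make up. A row lasts 1/12 s, in which the tool goes at most 41.7 mm and 7.16 degrees, less where a joint would pass 70% of its speed; a pose out of reach is approached as far as the arm can. A call with a number of a shift or a turn outside -1 to 1 is refused whole. A call with a gripper value outside its range is refused whole. The fingers move at their own pace and stop on an object; "grip_force" is the grip in N (left out, the last holds). Time passes only in rows, so rows that repeat a pose let the fingers close. It gives the time, the measured TCP pose, the force, the opening and the grip force at its end, in the units of the state.
- ctrl.observe(): the state, without advancing time (a new reading comes with each control period).
- ctrl.capture(name): name is "scene" or "top" or "wrist"; returns (picture, depth): 480x640x3 uint8, blue, green, red; 480x640 float32, m along the optical axis (not along the pixel's ray), 0 where there is no reading.
- ctrl.camera_info(name): a dict with "mtx" (3x3 intrinsics, pixels), "rvec" (rotation vector, rad) and "tvec" (3), from world to camera coordinates, as OpenCV has them. Camera axes: x right, y down, z forward; pixel columns grow to the right and rows downward; lengths in m; the calibration is good to about 2 mm. A picture is of the moment at which its call begins: read the wrist's pose just before it. camera_info takes no time and is no camera call; for the wrist camera it gives the pose at the moment of the call.
- ctrl.finish_job(): hands the job in; it is judged then, once.
Trained networks look in the newest picture that a camera, given by its name, has taken for a name from the list of things; names that differ only in an ending like _2 or _b are one class to them, and where a whole thing is asked for, a point or a joint stands for the part that bears it (a point fixed in the world has none). Each returns a list of dicts, best first, with "confidence" (0 to 1); they miss things now and then, are a little off and sometimes report something else, mostly with a low value. They report only what shows in the picture. A call takes as long as a camera call. They do not tell look-alikes from the thing itself.
- ctrl.trace(camera, label): "mask" (480x640 bool, what is visible of it) and "rect" ([left, top, width, height] in pixels, round what is visible of it).
- ctrl.tip_of(camera, label): "location" ([row, column] in pixels: a listed point, or the origin of a listed thing).
The state is a dict: "t": time; "joints": joint angles; "qvel": joint speeds; "tau": joint torques, N m; "position": TCP position; "ee_rot": TCP orientation; "ft_force": force on the tool from outside, world axes, zero at the start; "moment": the same for the moment, N m; "opening": finger opening in m; "finger_force": force on a finger pad.
Only numpy, scipy, OpenCV 4.12 (cv2) and the standard library are available. Lean on these libraries where they do the work, as an engineer would, in place of code of your own. Each camera call takes 0.05 s, during which the arm holds its last target. There are 200 camera calls.

## Working session

There is one attempt and no reset: what is moved stays moved. The work goes in short steps, Python scripts to look and compute and a tool call to move; the robot and the scene stay as the last step left them, time stands still between calls to the robot, and variables do not carry over. Pictures are saved under pics/ and viewed, at most 10 in all, crops included, and the job is handed in when it is done.

Besides the shell and the picture viewer there is one more tool, called after "Emit:" as name(argument=value, ...) on one line, values as JSON. play_rows: Moves the arm, as the interface text tells. Its arguments: {"type":"object","properties":{"steps":{"type":"array","items":{"type":"number"}},"grip_force":{"type":"number"}},"required":["steps"]}

```bash
ls; mkdir -p pics
cat > h.py <<'E'
import numpy as np, cv2, json
from bench import ctrl
def world(name, depth):
    ci=ctrl.camera_info(name); K=np.array(ci["mtx"]); R=cv2.Rodrigues(np.array(ci["rvec"],float))[0]; t=np.array(ci["tvec"],float).ravel()
    v,u=np.mgrid[0:480,0:640]
    P=np.stack([(u-K[0,2])/K[0,0]*depth,(v-K[1,2])/K[1,1]*depth,depth],-1)
    return (P-t)@R
def proj(name,p):
    ci=ctrl.camera_info(name)
    return cv2.projectPoints(np.array(p,float).reshape(-1,3),np.array(ci["rvec"],float),np.array(ci["tvec"],float),np.array(ci["mtx"]),None)[0].reshape(-1,2)
E
python3 - <<'E'
from h import *
s=ctrl.observe(); print({k:np.round(v,3).tolist() for k,v in s.items()}, ctrl.grip_point_offset)
for n in ("top","scene"):
    im,d=ctrl.capture(n); W=world(n,d); np.savez(f"{n}0.npz",im=im,d=d,W=W); cv2.imwrite(f"pics/{n}0.png",im)
    for l in ["gutter_mid","cover_a_mid","spare_mid","deck_mid","gap_left","gap_right"]:
        for r in ctrl.tip_of(n,l):
            a,b=map(int,np.round(r["location"])); print(n,l,round(r["confidence"],2),(a,b),W[a,b].round(3), d[a,b].round(3))
E
```

```text
pics
{'t': 0.0, 'joints': [-1.409, 0.124, 1.652, 0.0, 1.368, -0.083], 'qvel': [0.0, 0.001, 0.002, -0.001, 0.002, -0.001], 'tau': [0.0, -41.76, -35.994, 0.077, 0.049, -0.0], 'position': [0.157, -0.63, 0.213], 'ee_rot': [0.993, 0.122, -0.0, -0.001], 'ft_force': [0.118, -0.273, 0.408], 'moment': [-0.029, 0.036, -0.0], 'finger_force': 0.0, 'opening': 0.095} -0.0188
top gutter_mid 0.77 (378, 387) [ 0.263 -0.211  0.005] 1.357
top gutter_mid 0.63 (252, 378) [ 0.54  -0.189  0.024] 1.377
top gutter_mid 0.57 (378, 487) [ 0.268 -0.43   0.009] 1.351
top cover_a_mid 0.77 (202, 345) [ 0.65  -0.114  0.033] 1.384
top deck_mid 0.84 (245, 182) [0.551 0.254 0.006] 1.401
top gap_left 0.59 (252, 164) [0.534 0.294 0.005] 1.401
top gap_right 0.84 (243, 205) [0.555 0.2   0.016] 1.391
scene gutter_mid 0.89 (171, 374) [ 0.255 -0.246  0.007] 1.2
scene gutter_mid 0.73 (224, 342) [ 0.43  -0.109  0.005] 1.057
scene gutter_mid 0.72 (136, 338) [ 0.274 -0.401  0.031] 1.276
scene cover_a_mid 0.88 (255, 248) [ 0.664 -0.087  0.034] 0.945
scene spare_mid 0.72 (197, 235) [ 0.62  -0.276  0.034] 1.079
scene deck_mid 0.75 (360, 388) [0.538 0.234 0.011] 0.799
scene gap_left 0.58 (372, 412) [0.516 0.272 0.011] 0.782
scene gap_right 0.98 (338, 371) [0.541 0.184 0.013] 0.828
```

View pics/top0.png

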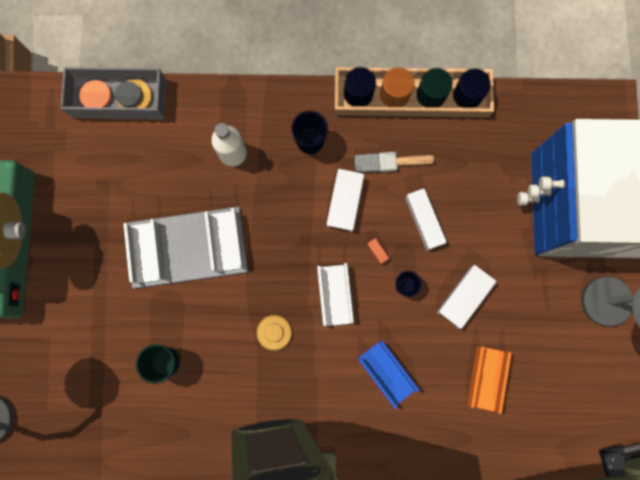

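View pics/scene0.png

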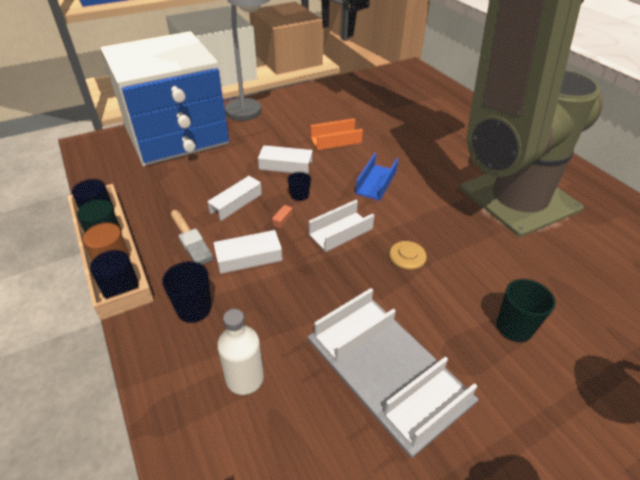

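```bash
cat >> h.py <<'E'
def parts(W,im,lo,hi,amin=60,sat=45,vmin=110):
    hsv=cv2.cvtColor(im,cv2.COLOR_BGR2HSV)
    m=((W[...,2]>lo)&(W[...,2]<hi)&(hsv[...,1]<sat)&(hsv[...,2]>vmin)).astype(np.uint8)
    n,l,st,_=cv2.connectedComponentsWithStats(m)
    out=[]
    for i in range(1,n):
        if st[i,4]<amin: continue
        p=W[l==i]; (c,wh,a)=cv2.minAreaRect((p[:,:2]*1000).astype(np.float32))
        if wh[0]<wh[1]: wh=wh[::-1]; a+=90
        a=(a+90)%180-90
        out.append((st[i,:4].tolist(),st[i,4],np.round(c,1).tolist(),np.round(wh,1).tolist(),round(a,1),round(float(np.median(p[:,2])),4)))
    return out
E
python3 - <<'E'
from h import *
for n in ("top","scene"):
    z=np.load(n+"0.npz"); 
    for lo,hi in ((.024,.045),(.03,.065),(.005,.065)):
        print(n,lo,hi)
        for o in parts(z["W"],z["im"],lo,hi): 
            if abs(o[2][1])<520 and o[2][0]<900: print(o)
    print("table z",np.median(z["W"][...,2][(abs(z["W"][...,0]-.5)<.1)&(abs(z["W"][...,1])<.05)]))
E
```

```text
top 0.024 0.045
([327, 169, 36, 62], np.int32(1476), [657.8, -113.1], [131.4, 57.9], -10.6, 0.0338)
([406, 189, 40, 60], np.int32(1081), [617.2, -294.3], [130.2, 42.9], 22.2, 0.0336)
([208, 213, 8, 58], np.int32(83), [556.5, 182.3], [129.2, 4.5], 7.7, 0.0355)
([344, 263, 9, 60], np.int32(156), [447.9, -122.2], [129.5, 5.3], 6.8, 0.0389)
([439, 265, 57, 63], np.int32(1613), [444.8, -383.3], [131.4, 59.1], -37.0, 0.0334)
([318, 266, 8, 59], np.int32(137), [441.1, -63.7], [127.3, 5.0], 6.9, 0.0399)
top 0.03 0.065
([220, 151, 23, 12], np.int32(104), [744.7, 140.3], [49.9, 15.1], -73.2, 0.0483)
([327, 169, 36, 61], np.int32(1327), [657.7, -113.1], [131.3, 57.8], -10.7, 0.0341)
([407, 189, 39, 59], np.int32(968), [617.0, -293.8], [130.0, 41.7], 22.0, 0.034)
([518, 194, 22, 11], np.int32(78), [656.3, -515.4], [45.3, 22.4], 88.9, 0.06)
([231, 208, 11, 59], np.int32(197), [565.2, 126.3], [129.2, 5.8], 9.3, 0.0504)
([205, 212, 11, 59], np.int32(224), [556.1, 184.4], [129.4, 6.8], 9.1, 0.05)
([150, 219, 11, 60], np.int32(238), [536.9, 304.1], [130.9, 7.6], 9.1, 0.0501)
([124, 223, 10, 60], np.i
[... 2822 characters left out ...]
0.065
([590, 110, 50, 45], np.int32(1059), [-422.1, -62.1], [158.2, 16.4], -89.3, 0.0336)
([258, 146, 54, 27], np.int32(1123), [462.2, -354.5], [138.4, 133.3], 56.6, 0.033)
([208, 176, 53, 43], np.int32(1079), [614.5, -296.2], [131.8, 45.4], 20.9, 0.0327)
([309, 200, 65, 49], np.int32(1562), [442.0, -93.6], [131.7, 68.1], 6.1, 0.0212)
([179, 229, 33, 33], np.int32(630), [747.1, -182.0], [94.7, 41.5], -85.5, 0.0182)
([214, 230, 68, 41], np.int32(1849), [655.1, -114.0], [130.5, 63.8], -9.9, 0.0336)
([308, 289, 170, 168], np.int32(13017), [545.0, 243.9], [258.7, 150.8], -80.7, 0.0158)
([224, 359, 39, 35], np.int32(707), [772.4, 166.7], [60.1, 24.0], -13.3, 0.0371)
table z 0.00044810238118883915
```

Emit:
play_rows(steps=[0.17, -0.19, 0, 0, 1, 0.34, -0.38, 0, 0, 1, 0.51, -0.57, 0, 0, 1, 0.678, -0.753, 0, 0, 1, 0.678, -0.753, 0, 0, 1])

```text
t: 1.12
position: [0.2311, -0.4918, 0.2144]
ee_rot: [0.992, 0.124, 0.001, -0.001]
ft_force: [-0.0, -1.6, -1.0]
opening: 0.0953
finger_force: 0.0
```

Emit:
play_rows(steps=[0.17, -0.19, 0, 0, 1, 0.34, -0.38, 0, 0, 1, 0.51, -0.57, 0, 0, 1, 0.678, -0.753, 0, 0, 1, 0.678, -0.753, 0, 0, 1])

```text
t: 1.53
position: [0.3022, -0.3582, 0.2148]
ee_rot: [0.992, 0.125, 0.001, -0.0]
ft_force: [-0.8, -0.4, 0.2]
opening: 0.0948
finger_force: 0.0
```

Emit:
play_rows(steps=[0.17, -0.19, 0, 0, 1, 0.34, -0.38, 0, 0, 1, 0.51, -0.57, 0, 0, 1, 0.678, -0.753, 0, 0, 1, 0.678, -0.753, 0, 0, 1])

```text
t: 1.95
position: [0.3735, -0.2241, 0.215]
ee_rot: [0.992, 0.125, 0.001, -0.0]
ft_force: [0.0, -0.6, 0.3]
opening: 0.0952
finger_force: 0.0
```

Emit:
play_rows(steps=[0.17, -0.19, 0.1, 0, 1, 0.34, -0.38, 0.2, 0.02, 1, 0.51, -0.57, 0.3, 0.041, 1, 0.678, -0.753, 0.4, 0.041, 1, 0.678, -0.753, 0.4, 0.041, 1])

```text
t: 2.37
position: [0.4427, -0.0896, 0.1516]
ee_rot: [0.998, 0.061, -0.002, -0.002]
ft_force: [-1.1, -0.7, -0.6]
opening: 0.095
finger_force: 0.0
```

```bash
cat > plan.py <<'E'
import sys
from h import *
# usage: plan.py x y z phi(deg)  -> tool-frame shares from the measured pose
s=ctrl.observe(); p=np.array(s["position"]); q=s["ee_rot"]
from scipy.spatial.transform import Rotation as Ro
R=Ro.from_quat(q).as_matrix(); phi=np.degrees(np.arctan2(R[1,0],R[0,0]))
print("t",round(s["t"],2),"p",p.round(4),"phi",phi.round(2),"tilt",np.degrees(np.arccos(-R[2,2])).round(2),"F",np.round(s["ft_force"],1),"open",round(s["opening"],4),"ff",round(s["finger_force"],1))
a=[float(v) for v in sys.argv[1:]]
while a:
    t=np.array(a[:3]); d=R.T@(t-p)/.15; tu=-((a[3]-phi+90)%180-90)/180
    print("to",a[:4],"share",d.round(3),"turn",tu.round(4),"dist",np.linalg.norm(t-p).round(3)); a=a[4:]
E
python3 plan.py .4434 -.0936 .01 6.6
python3 - <<'E'
from h import *
im,d=ctrl.capture("wrist"); W=world("wrist",d); cv2.imwrite("pics/w1.png",im)
for lo,hi in ((.03,.06),(.003,.06)):
    for o in parts(W,im,lo,hi,200): print(o)
E
```

```text
t 2.37 p [ 0.4427 -0.0896  0.1516] phi 6.97 tilt 0.29 F [-1.1 -0.7 -0.6] open 0.095 ff 0.0
to [0.4434, -0.0936, 0.01, 6.6] share [0.004 0.031 0.944] turn 0.0021 dist 0.142
([0, 0, 58, 123], np.int32(1276), [535.6, 115.1], [72.5, 7.2], 9.3, 0.0537)
([329, 0, 94, 37], np.int32(2074), [600.7, -109.7], [58.7, 21.8], 82.5, 0.0365)
([622, 0, 18, 128], np.int32(1719), [586.9, -292.0], [84.7, 7.2], 19.4, 0.0358)
([286, 147, 10, 169], np.int32(1255), [438.9, -70.6], [130.4, 4.9], 6.8, 0.0423)
([363, 147, 13, 169], np.int32(1314), [445.9, -128.9], [130.4, 5.3], 6.9, 0.0425)
([607, 274, 33, 25], np.int32(393), [424.4, -345.6], [30.2, 12.6], -34.3, 0.0359)
([0, 0, 85, 139], np.int32(3790), [530.4, 135.9], [88.6, 64.7], 8.9, 0.0192)
([329, 0, 96, 46], np.int32(2249), [595.9, -117.1], [71.3, 28.7], -75.4, 0.0364)
([596, 0, 44, 128], np.int32(5004), [586.0, -294.4], [102.6, 25.1], 35.0, 0.0242)
([286, 146, 91, 170], np.int32(12954), [433.3, -104.2], [149.5, 70.4], 6.8, 0.0078)
([580, 244, 60, 55], np.int32(1810), [430.8, -349.9], [63.0, 12.8], -35.2, 0.0195)
```

Emit:
play_rows(steps=[0.004, 0.031, 0.3, 0.002, 1, 0.004, 0.031, 0.3, 0.002, 1, 0.004, 0.031, 0.3, 0.002, 1, 0.004, 0.031, 0.3, 0.002, 1])

```text
t: 2.75
position: [0.4439, -0.0996, 0.1105]
ee_rot: [0.999, 0.054, 0.0, 0.0]
ft_force: [-0.0, 0.8, 0.7]
opening: 0.0952
finger_force: 0.0
```

```bash
python3 plan.py .4434 -.0945 .01 6.7
python3 - <<'E'
from h import *
for k in range(2):
    im,d=ctrl.capture("wrist"); W=world("wrist",d)
    for o in parts(W,im,.03,.06,200): print(o)
    print(ctrl.observe()["position"])
E
```

```text
t 2.75 p [ 0.4439 -0.0996  0.1105] phi 6.18 tilt 0.03 F [-0.   0.8  0.7] open 0.0952 ff 0.0
to [0.4434, -0.0945, 0.01, 6.7] share [ 0.    -0.034  0.67 ] turn -0.0029 dist 0.101
([351, 0, 59, 20], np.int32(596), [590.6, -119.0], [32.7, 8.7], -86.1, 0.0361)
([354, 149, 12, 184], np.int32(1721), [449.1, -126.2], [126.2, 5.3], 6.9, 0.042)
([261, 150, 18, 183], np.int32(1815), [442.2, -67.8], [125.7, 5.3], 6.8, 0.0418)
[ 0.44461044 -0.09960748  0.11140062]
([343, 0, 67, 21], np.int32(757), [592.0, -116.5], [37.5, 9.7], 89.3, 0.0354)
([354, 150, 12, 183], np.int32(1684), [449.4, -126.0], [124.5, 5.3], 7.0, 0.0415)
([261, 152, 18, 181], np.int32(1783), [442.1, -67.6], [124.9, 5.4], 6.9, 0.0414)
[ 0.44489207 -0.09950506  0.11175762]
```

Emit:
play_rows(steps=[0, -0.023, 0.2, -0.003, 1, 0, -0.023, 0.4, -0.003, 1, 0, -0.023, 0.55, -0.003, 1, 0, -0.023, 0.65, -0.003, 1, 0, -0.023, 0.675, -0.003, 1])

```text
t: 3.27
position: [0.4424, -0.0949, 0.0071]
ee_rot: [0.998, 0.059, -0.001, -0.0]
ft_force: [-1.2, 0.5, 0.2]
opening: 0.0951
finger_force: 0.0
```

Emit:
play_rows(steps=[0, 0, 0, 0, 1, 0, 0, 0, 0, 1, 0, 0, 0, 0, 1])

```text
t: 3.52
position: [0.4451, -0.0955, 0.0105]
ee_rot: [0.998, 0.059, 0.002, 0.001]
ft_force: [0.3, 0.3, -0.2]
opening: 0.0948
finger_force: 0.0
```

Emit:
play_rows(steps=[0, 0, 0, 0, 0.5, 0, 0, 0, 0, 0.3, 0, 0, 0, 0, 0, 0, 0, 0, 0, -0.3, 0, 0, 0, 0, -0.3], grip_force=25)

```text
t: 3.93
position: [0.4435, -0.0948, 0.0086]
ee_rot: [0.998, 0.06, 0.0, 0.0]
ft_force: [-0.4, 0.3, 0.4]
opening: 0.0673
finger_force: 0.0
```

Emit:
play_rows(steps=[0, 0, 0, 0, -0.3, 0, 0, 0, 0, -0.3, 0, 0, 0, 0, -0.3, 0, 0, 0, 0, -0.3])

```text
t: 4.27
position: [0.4435, -0.0949, 0.0085]
ee_rot: [0.998, 0.06, 0.0, 0.0]
ft_force: [-0.2, -1.0, 1.5]
opening: 0.0639
finger_force: 25.0
```

```bash
python3 plan.py .4445 -.096 .15 6.8 .5456 .2435 .12 9.2
```

```text
t 4.27 p [ 0.4435 -0.0949  0.0085] phi 6.83 tilt 0.01 F [-0.2 -1.   1.5] open 0.0639 ff 25.0
to [0.4445, -0.096, 0.15, 6.8] share [ 0.006  0.008 -0.943] turn 0.0002 dist 0.141
to [0.5456, 0.2435, 0.12, 9.2] share [ 0.944 -2.159 -0.744] turn -0.0131 dist 0.371
```

Emit:
play_rows(steps=[0, 0, -0.1, 0, -0.3, 0, 0, -0.3, 0, -0.3, 0, 0, -0.5, 0, -0.3, 0, 0, -0.65, 0, -0.3, 0, 0, -0.72, 0, -0.3])

```text
t: 4.68
position: [0.4448, -0.0951, 0.1192]
ee_rot: [0.998, 0.06, 0.002, 0.001]
ft_force: [1.1, -0.5, -2.5]
opening: 0.0641
finger_force: 25.0
```

Emit:
play_rows(steps=[0.03, -0.08, 0, 0, -0.3, 0.1, -0.24, 0, 0, -0.3, 0.17, -0.4, 0, 0, -0.3, 0.24, -0.56, 0, 0, -0.3, 0.315, -0.72, 0, 0, -0.3])

```text
t: 5.1
position: [0.4765, 0.0193, 0.1147]
ee_rot: [0.998, 0.059, -0.001, -0.0]
ft_force: [0.9, -0.9, -2.9]
opening: 0.0636
finger_force: 25.0
```

Emit:
play_rows(steps=[0.06, -0.15, 0, 0, -0.3, 0.13, -0.3, 0, 0, -0.3, 0.19, -0.44, 0, 0, -0.3, 0.25, -0.58, 0, 0, -0.3, 0.315, -0.72, 0, 0, -0.3])

```text
t: 5.52
position: [0.5104, 0.132, 0.1144]
ee_rot: [0.998, 0.06, -0.002, 0.0]
ft_force: [0.4, 0.5, -1.6]
opening: 0.0639
finger_force: 25.0
```

Emit:
play_rows(steps=[0.06, -0.15, 0, 0, -0.3, 0.13, -0.3, 0, -0.007, -0.3, 0.2, -0.46, 0, -0.013, -0.3, 0.27, -0.62, 0, -0.013, -0.3, 0.315, -0.72, 0, -0.013, -0.3])

```text
t: 5.93
position: [0.545, 0.2456, 0.1144]
ee_rot: [0.997, 0.08, -0.001, -0.0]
ft_force: [-0.1, -0.8, -2.3]
opening: 0.0636
finger_force: 25.0
```

Emit:
play_rows(steps=[0, 0, 0, 0, -0.3, 0, 0, 0, 0, -0.3, 0, 0, 0, 0, -0.3, 0, 0, 0, 0, -0.3])

```text
t: 6.27
position: [0.5451, 0.2426, 0.1158]
ee_rot: [0.997, 0.079, -0.001, 0.0]
ft_force: [-0.1, -0.5, -2.9]
opening: 0.0641
finger_force: 25.0
```

```bash
python3 plan.py .5456 .2435 .022 9.2
python3 - <<'E'
from h import *
im,d=ctrl.capture("wrist"); W=world("wrist",d); cv2.imwrite("pics/w2.png",im); np.savez("w2.npz",im=im,W=W)
for lo,hi in ((.035,.065),(.08,.2)):
    for o in parts(W,im,lo,hi,200): print(o)
im,d=ctrl.capture("top"); W=world("top",d)
print("top")
for lo,hi in ((.04,.065),(.08,.2)):
    for o in parts(W,im,lo,hi,50): 
        if o[2][1]>50 and o[2][0]<700: print(o)
E
```

```text
t 6.27 p [0.5451 0.2426 0.1158] phi 9.11 tilt 0.08 F [-0.1 -0.5 -2.9] open 0.0641 ff 25.0
to [0.5456, 0.2435, 0.022, 9.2] share [ 0.005 -0.005  0.625] turn -0.0005 dist 0.094
([215, 149, 19, 143], np.int32(1278), [555.5, 303.4], [89.8, 5.8], 9.2, 0.0534)
([412, 149, 17, 143], np.int32(1229), [574.7, 183.7], [90.2, 5.7], 9.7, 0.0533)
([494, 148, 35, 151], np.int32(2662), [581.6, 125.5], [95.1, 6.9], 9.2, 0.0519)
([115, 150, 29, 149], np.int32(1347), [543.6, 361.2], [94.5, 6.5], 9.2, 0.0534)
([230, 155, 182, 178], np.int32(26888), [566.7, 243.0], [86.9, 67.8], 10.0, 0.1139)
([243, 369, 14, 37], np.int32(445), [513.0, 266.0], [18.1, 5.2], 10.6, 0.1488)
([269, 369, 105, 38], np.int32(3841), [492.4, 232.7], [53.9, 23.7], -81.4, 0.1138)
([386, 369, 13, 37], np.int32(392), [522.3, 207.8], [18.9, 4.8], 9.4, 0.1488)
top
([231, 208, 10, 59], np.int32(173), [565.6, 126.4], [130.1, 6.2], 8.9, 0.0515)
([209, 244, 5, 26], np.int32(71), [519.5, 178.5], [56.0, 5.7], 9.9, 0.0522)
([173, 205, 13, 11], np.int32(64), [605.7, 236.9], [29.6, 14.7], -80.0, 0.1164)
([181, 249, 11, 22], np.int32(140), [507.0, 217.2], [44.5, 21.9], 7.9, 0.1144)
```

View pics/w2.png

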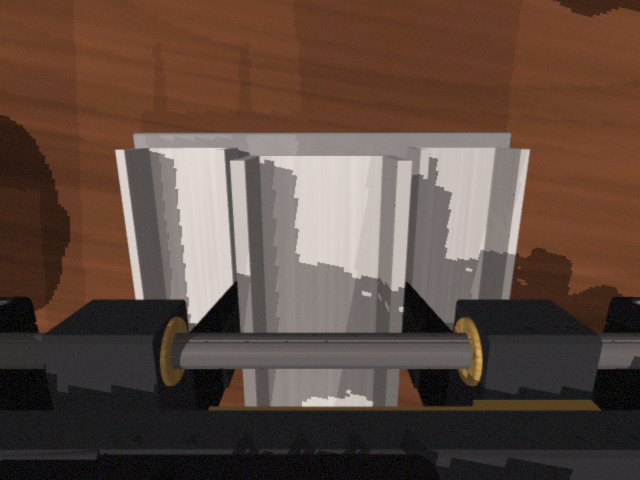

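```bash
cat > ends.py <<'E'
from h import *
z=np.load("w2.npz"); W=z["W"]; im=z["im"]; a=np.radians(9.2); u=np.array([np.cos(a),np.sin(a)]); n=np.array([-u[1],u[0]])
gray=im.min(-1)>90
for lo,hi,name in ((.046,.062,"fixed"),(.141,.158,"held")):
    m=((W[...,2]>lo)&(W[...,2]<hi)&gray).astype(np.uint8); k,l,st,_=cv2.connectedComponentsWithStats(m)
    for i in range(1,k):
        if st[i,4]<150: continue
        p=W[l==i]; q=p[:,:2]*1000; s=q@u; v=q@n
        top=np.percentile(s,99)
        f=np.polyfit(s,v,1)
        print(name,st[i].tolist(),"far end",top.round(1),"n",np.mean([v.min(),v.max()]).round(1),np.median(v).round(1),"slope deg",np.degrees(f[0]).round(2),"z",np.median(p[:,2]).round(4))
E
python3 ends.py; python3 -c "
import numpy as np;a=np.radians(9.2);u=np.array([np.cos(a),np.sin(a)]);n=np.array([-u[1],u[0]])
for p in ((545.1,242.6),(546.3,244.2),(544.9,242.8)): print(u@p,n@p)"
```

```text
fixed [215, 149, 19, 143, 1310] far end 641.4 n 210.7 210.3 slope deg -0.13 z 0.0534
fixed [412, 149, 17, 145, 1223] far end 641.2 n 89.8 89.9 slope deg 0.44 z 0.0534
fixed [501, 149, 29, 150, 1845] far end 641.1 n 30.9 32.0 slope deg 0.61 z 0.0531
fixed [115, 150, 30, 149, 1399] far end 640.9 n 269.7 269.3 slope deg 0.01 z 0.0534
held [230, 159, 24, 174, 2475] far end 641.0 n 180.6 180.3 slope deg -0.04 z 0.1486
held [386, 159, 26, 173, 2798] far end 640.9 n 121.6 122.2 slope deg 0.2 z 0.1485
held [243, 369, 14, 37, 465] far end 557.9 n 180.6 180.5 slope deg -0.05 z 0.1488
held [385, 369, 14, 37, 434] far end 557.8 n 121.7 121.8 slope deg 0.02 z 0.1488
576.8751542253249 152.32802249588767
578.3155276437193 153.71558309477427
576.7097032098486 152.55742598644068
```

Emit:
play_rows(steps=[0, 0, 0.1, 0, -0.3, 0, 0, 0.25, 0, -0.3, 0, 0, 0.4, 0, -0.3, 0, 0, 0.52, 0, -0.3, 0, 0, 0.58, 0, -0.3])

```text
t: 6.78
position: [0.5438, 0.2424, 0.0267]
ee_rot: [0.997, 0.079, -0.002, 0.001]
ft_force: [-0.2, 0.6, -2.7]
opening: 0.064
finger_force: 25.0
```

Emit:
play_rows(steps=[0, 0, 0.015, 0, -0.3, 0, 0, 0.03, 0, -0.3, 0, 0, 0.04, 0, -0.3, 0, 0, 0.04, 0, -0.3, 0, 0, 0.04, 0, -0.3])

```text
t: 7.2
position: [0.5466, 0.244, 0.0247]
ee_rot: [0.997, 0.08, 0.001, -0.0]
ft_force: [0.2, -0.2, -1.9]
opening: 0.0636
finger_force: 25.0
```

Emit:
play_rows(steps=[0, 0, 0.004, 0, -0.3, 0, 0, 0.008, 0, -0.3, 0, 0, 0.012, 0, -0.3, 0, 0, 0.012, 0, -0.3])

```text
t: 7.53
position: [0.5456, 0.2438, 0.0216]
ee_rot: [0.997, 0.08, -0.0, -0.0]
ft_force: [-0.6, -0.8, -2.5]
opening: 0.064
finger_force: 25.0
```

```bash
python3 plan.py .5456 .2435 .0205 9.2
```

```text
t 7.53 p [0.5456 0.2438 0.0216] phi 9.17 tilt 0.0 F [-0.6 -0.8 -2.5] open 0.064 ff 25.0
to [0.5456, 0.2435, 0.0205, 9.2] share [-0.     0.002  0.007] turn -0.0002 dist 0.001
```

Emit:
play_rows(steps=[0, 0, 0.003, 0, -0.3, 0, 0, 0.003, 0, -0.3, 0, 0, 0.003, 0, -0.3])

```text
t: 7.78
position: [0.5456, 0.2437, 0.0211]
ee_rot: [0.997, 0.08, -0.0, 0.0]
ft_force: [-1.2, -0.0, -2.6]
opening: 0.0637
finger_force: 25.0
```

Emit:
play_rows(steps=[0, 0, 0.003, 0, -0.3, 0, 0, 0.003, 0, -0.3, 0, 0, 0.003, 0, -0.3])

```text
t: 8.03
position: [0.5456, 0.2437, 0.0207]
ee_rot: [0.997, 0.08, -0.0, -0.0]
ft_force: [-0.3, 0.2, -2.0]
opening: 0.0635
finger_force: 25.0
```

Emit:
play_rows(steps=[0, 0, 0.003, 0, -0.3, 0, 0, 0.003, 0, -0.3, 0, 0, 0.003, 0, -0.3])

```text
t: 8.28
position: [0.5458, 0.2438, 0.0206]
ee_rot: [0.997, 0.08, 0.0, -0.0]
ft_force: [-1.1, -0.8, 0.1]
opening: 0.0638
finger_force: 25.0
```

Emit:
play_rows(steps=[0, 0, 0.002, 0, -0.3, 0, 0, 0.002, 0, -0.3, 0, 0, 0.002, 0, -0.3])

```text
t: 8.53
position: [0.5457, 0.2438, 0.0206]
ee_rot: [0.997, 0.08, -0.0, 0.0]
ft_force: [-3.9, -0.7, 4.1]
opening: 0.0638
finger_force: 25.0
```

Emit:
play_rows(steps=[0, 0, 0, 0, 0.4, 0, 0, 0, 0, 0.5, 0, 0, 0, 0, 0.55, 0, 0, 0, 0, 0.55, 0, 0, 0, 0, 0.55])

```text
t: 8.95
position: [0.5458, 0.2438, 0.0198]
ee_rot: [0.997, 0.08, 0.0, -0.0]
ft_force: [0.0, 0.3, 0.4]
opening: 0.0738
finger_force: 0.0
```

Emit:
play_rows(steps=[0, 0, -0.1, 0, 0.55, 0, 0, -0.25, 0, 0.55, 0, 0, -0.45, 0, 0.55, 0, 0, -0.65, 0, 0.55, 0, 0, -0.8, 0, 0.55])

```text
t: 9.37
position: [0.5465, 0.244, 0.1426]
ee_rot: [0.997, 0.08, 0.001, -0.0]
ft_force: [1.3, 0.4, 0.5]
opening: 0.0735
finger_force: 0.0
```

Emit:
play_rows(steps=[0, 0, -0.2, 0, 1, 0, 0, -0.2, 0, 1, 0, 0, -0.2, 0, 1])

```text
t: 9.62
position: [0.5472, 0.2443, 0.1726]
ee_rot: [0.997, 0.08, 0.003, -0.001]
ft_force: [0.1, -0.5, -0.9]
opening: 0.0887
finger_force: 0.0
```

```bash
python3 plan.py .6564 -.1136 .16 -10.4
python3 - <<'E'
from h import *
im,d=ctrl.capture("wrist"); W=world("wrist",d); np.savez("w2.npz",im=im,W=W)
E
python3 ends.py
```

```text
t 9.62 p [0.5472 0.2443 0.1726] phi 9.16 tilt 0.3 F [ 0.1 -0.5 -0.9] open 0.0887 ff 0.0
to [0.6564, -0.1136, 0.16, -10.4] share [0.338 2.471 0.084] turn 0.1087 dist 0.374
fixed [158, 151, 25, 159, 1358] far end 638.9 n 269.3 268.6 slope deg -0.03 z 0.0506
fixed [238, 151, 16, 163, 1239] far end 638.9 n 210.3 209.9 slope deg 0.01 z 0.0507
fixed [278, 151, 11, 163, 1147] far end 638.9 n 181.3 181.1 slope deg -0.0 z 0.0509
fixed [354, 151, 11, 163, 1137] far end 638.9 n 122.4 122.6 slope deg -0.02 z 0.0509
fixed [394, 151, 16, 163, 1222] far end 638.9 n 89.4 89.8 slope deg 0.09 z 0.051
fixed [465, 151, 25, 163, 1419] far end 638.8 n 30.6 31.3 slope deg 0.07 z 0.0508
```

Emit:
play_rows(steps=[0, 0.013, 0, 0, 0.6, 0, 0.013, 0.2, 0, 0.6, 0, 0.013, 0.4, 0, 0.6, 0, 0.013, 0.55, 0, 0.6, 0, 0.013, 0.65, 0, 0.6])

```text
t: 10.08
position: [0.5428, 0.2405, 0.067]
ee_rot: [0.997, 0.08, -0.004, 0.001]
ft_force: [-0.2, -0.9, 0.0]
opening: 0.0764
finger_force: 0.0
```

Emit:
play_rows(steps=[0, 0, 0.1, 0, 0.6, 0, 0, 0.2, 0, 0.6, 0, 0, 0.3, 0, 0.6, 0, 0, 0.33, 0, 0.6, 0, 0, 0.33, 0, 0.6])

```text
t: 10.5
position: [0.5434, 0.2408, 0.0195]
ee_rot: [0.997, 0.08, -0.003, 0.001]
ft_force: [-0.3, 0.3, 0.1]
opening: 0.076
finger_force: 0.0
```

Emit:
play_rows(steps=[0, 0, 0, 0, 0.5, 0, 0, 0, 0, 0.45, 0, 0, 0, 0, 0.4, 0, 0, 0, 0, 0.36, 0, 0, 0, 0, 0.33], grip_force=12)

```text
t: 10.92
position: [0.5467, 0.2425, 0.0241]
ee_rot: [0.997, 0.08, 0.001, -0.001]
ft_force: [-0.1, 3.1, 2.0]
opening: 0.0643
finger_force: 1.3
```

Emit:
play_rows(steps=[0, 0, 0, 0, 0.3, 0, 0, 0, 0, 0.3, 0, 0, 0, 0, 0.3])

```text
t: 11.17
position: [0.5466, 0.2425, 0.0241]
ee_rot: [0.997, 0.08, 0.001, -0.001]
ft_force: [-1.2, 2.7, 4.0]
opening: 0.0638
finger_force: 12.0
```

Emit:
play_rows(steps=[0, 0, 0, 0, 0.4, 0, 0, 0, 0, 0.5, 0, 0, 0, 0, 0.55, 0, 0, 0, 0, 0.55])

```text
t: 11.5
position: [0.5455, 0.2412, 0.0222]
ee_rot: [0.997, 0.08, -0.001, 0.0]
ft_force: [-0.9, 0.6, -0.3]
opening: 0.073
finger_force: 0.0
```

Emit:
play_rows(steps=[0, 0, -0.1, 0, 0.55, 0, 0, -0.25, 0, 0.55, 0, 0, -0.45, 0, 0.55, 0, 0, -0.65, 0, 0.55, 0, 0, -0.8, 0, 0.55])

```text
t: 11.92
position: [0.5465, 0.2417, 0.1452]
ee_rot: [0.997, 0.08, 0.001, 0.0]
ft_force: [0.3, 0.8, 1.2]
opening: 0.0736
finger_force: 0.0
```

Emit:
play_rows(steps=[0, 0, -0.2, 0, 1, 0, 0, -0.2, 0, 1, 0, 0, -0.2, 0, 1, 0, 0, -0.2, 0, 1])

```text
t: 12.25
position: [0.5455, 0.2415, 0.172]
ee_rot: [0.997, 0.08, -0.001, 0.0]
ft_force: [-0.2, -0.8, -0.7]
opening: 0.0932
finger_force: 0.0
```

```bash
python3 plan.py .6564 -.1136 .12 -10.4
python3 - <<'E'
from h import *
im,d=ctrl.capture("wrist"); W=world("wrist",d); np.savez("w2.npz",im=im,W=W)
E
python3 ends.py
```

```text
t 12.25 p [0.5455 0.2415 0.172 ] phi 9.16 tilt 0.08 F [-0.2 -0.8 -0.7] open 0.0932 ff 0.0
to [0.6564, -0.1136, 0.12, -10.4] share [0.353 2.454 0.347] turn 0.1087 dist 0.376
fixed [153, 147, 25, 162, 1343] far end 640.0 n 269.5 268.9 slope deg -0.02 z 0.052
fixed [234, 147, 17, 164, 1315] far end 640.0 n 210.5 210.0 slope deg -0.01 z 0.0521
fixed [276, 147, 12, 164, 1188] far end 640.0 n 180.2 180.0 slope deg -0.06 z 0.0522
fixed [353, 147, 11, 164, 1144] far end 639.9 n 121.3 121.5 slope deg 0.04 z 0.0523
fixed [391, 147, 16, 164, 1264] far end 639.9 n 89.7 90.1 slope deg 0.14 z 0.0522
fixed [462, 147, 26, 161, 1462] far end 639.9 n 30.7 31.6 slope deg 0.18 z 0.052
```

Emit:
play_rows(steps=[0.03, 0.2, 0, 0, 1, 0.06, 0.4, 0, 0, 1, 0.09, 0.6, 0, 0, 1, 0.118, 0.818, 0, 0, 1, 0.118, 0.818, 0, 0, 1])

```text
t: 12.72
position: [0.5831, 0.1189, 0.1705]
ee_rot: [0.997, 0.078, -0.002, 0.001]
ft_force: [0.5, 0.6, -0.4]
opening: 0.0953
finger_force: 0.0
```

Emit:
play_rows(steps=[0.03, 0.2, 0.05, 0, 1, 0.06, 0.4, 0.1, 0, 1, 0.09, 0.6, 0.15, 0, 1, 0.118, 0.818, 0.15, 0, 1, 0.118, 0.818, 0.15, 0, 1])

```text
t: 13.13
position: [0.6196, 0.001, 0.1475]
ee_rot: [0.997, 0.078, -0.002, 0.001]
ft_force: [-0.7, 0.8, -0.3]
opening: 0.0948
finger_force: 0.0
```

Emit:
play_rows(steps=[0.03, 0.2, 0.05, 0.03, 1, 0.06, 0.4, 0.1, 0.06, 1, 0.09, 0.6, 0.15, 0.09, 1, 0.118, 0.818, 0.2, 0.109, 1, 0.118, 0.818, 0.2, 0.109, 1])

```text
t: 13.55
position: [0.6561, -0.1168, 0.1168]
ee_rot: [0.996, -0.094, -0.002, 0.0]
ft_force: [-1.0, 0.9, 0.3]
opening: 0.0948
finger_force: 0.0
```

Emit:
play_rows(steps=[0, 0, 0, 0, 1, 0, 0, 0, 0, 1, 0, 0, 0, 0, 1, 0, 0, 0, 0, 1])

```text
t: 13.88
position: [0.6569, -0.1117, 0.1206]
ee_rot: [0.996, -0.09, 0.0, -0.0]
ft_force: [0.0, 0.6, 0.3]
opening: 0.0951
finger_force: 0.0
```

```bash
python3 plan.py .6564 -.1136 .008 -10.4
python3 - <<'E'
from h import *
im,d=ctrl.capture("wrist"); W=world("wrist",d); cv2.imwrite("pics/w3.png",im)
for o in parts(W,im,.024,.045,300): print(o)
E
```

```text
t 13.88 p [ 0.6569 -0.1117  0.1206] phi -10.35 tilt 0.01 F [0.  0.6 0.3] open 0.0951 ff 0.0
to [0.6564, -0.1136, 0.008, -10.4] share [-0.001  0.013  0.751] turn 0.0003 dist 0.113
([283, 148, 90, 183], np.int32(15337), [655.9, -117.5], [130.7, 58.2], -10.8, 0.0354)
([521, 158, 119, 141], np.int32(8792), [624.6, -295.4], [112.1, 41.3], 22.0, 0.0355)
```

Emit:
play_rows(steps=[-0.004, 0.022, 0.2, 0.002, 1, -0.004, 0.022, 0.4, 0.002, 1, -0.004, 0.022, 0.6, 0.002, 1, -0.004, 0.022, 0.72, 0.002, 1, -0.004, 0.022, 0.75, 0.002, 1])

```text
t: 14.35
position: [0.6526, -0.1146, 0.0036]
ee_rot: [0.996, -0.094, -0.004, -0.001]
ft_force: [-1.0, 0.2, -0.7]
opening: 0.0954
finger_force: 0.0
```

Emit:
play_rows(steps=[0, 0, 0, 0, 1, 0, 0, 0, 0, 1, 0, 0, 0, 0, 1])

```text
t: 14.6
position: [0.6577, -0.1164, 0.0105]
ee_rot: [0.996, -0.094, 0.002, 0.0]
ft_force: [-0.9, 0.3, -0.2]
opening: 0.0955
finger_force: 0.0
```

Emit:
play_rows(steps=[0, 0, 0, 0, 0.5, 0, 0, 0, 0, 0.3, 0, 0, 0, 0, 0, 0, 0, 0, 0, -0.3, 0, 0, 0, 0, -0.3], grip_force=25)

```text
t: 15.02
position: [0.6559, -0.1164, 0.0083]
ee_rot: [0.996, -0.094, 0.0, 0.0]
ft_force: [-0.0, 0.4, 0.1]
opening: 0.067
finger_force: 0.0
```

Emit:
play_rows(steps=[0, 0, 0, 0, -0.3, 0, 0, 0, 0, -0.3, 0, 0, 0, 0, -0.3, 0, 0, 0, 0, -0.3, 0, 0, 0, 0, -0.3])

```text
t: 15.43
position: [0.6558, -0.1162, 0.008]
ee_rot: [0.996, -0.094, -0.0, -0.0]
ft_force: [-0.3, 1.4, 2.0]
opening: 0.0579
finger_force: 25.0
```

```bash
python3 plan.py .552 .197 .13 9.2
```

```text
t 15.43 p [ 0.6558 -0.1162  0.008 ] phi -10.82 tilt 0.01 F [-0.3  1.4  2. ] open 0.0579 ff 25.0
to [0.552, 0.197, 0.13, 9.2] share [-1.072 -1.921 -0.813] turn -0.1112 dist 0.352
```

Emit:
play_rows(steps=[0, 0, -0.1, 0, -0.3, 0, 0, -0.3, 0, -0.3, 0, 0, -0.5, 0, -0.3, 0, 0, -0.7, 0, -0.3, 0, 0, -0.81, 0, -0.3])

```text
t: 15.85
position: [0.6575, -0.1167, 0.1346]
ee_rot: [0.996, -0.094, 0.003, 0.0]
ft_force: [1.4, 0.1, -0.9]
opening: 0.0577
finger_force: 25.0
```

Emit:
play_rows(steps=[-0.04, -0.08, 0, 0, -0.3, -0.12, -0.21, 0, 0, -0.3, -0.2, -0.35, 0, 0, -0.3, -0.28, -0.5, 0, 0, -0.3, -0.357, -0.64, 0, 0, -0.3])

```text
t: 16.27
position: [0.6191, -0.0099, 0.1276]
ee_rot: [0.996, -0.094, -0.002, -0.0]
ft_force: [0.6, 0.6, -1.8]
opening: 0.0576
finger_force: 25.0
```

Emit:
play_rows(steps=[-0.07, -0.13, 0, 0, -0.3, -0.14, -0.26, 0, 0, -0.3, -0.21, -0.38, 0, 0, -0.3, -0.28, -0.51, 0, 0, -0.3, -0.357, -0.64, 0, 0, -0.3])

```text
t: 16.68
position: [0.5845, 0.0941, 0.1276]
ee_rot: [0.996, -0.094, -0.002, 0.0]
ft_force: [0.4, 0.2, -1.5]
opening: 0.0582
finger_force: 25.0
```

Emit:
play_rows(steps=[-0.07, -0.13, 0, -0.025, -0.3, -0.14, -0.26, 0, -0.05, -0.3, -0.21, -0.38, 0, -0.08, -0.3, -0.28, -0.51, 0, -0.1, -0.3, -0.352, -0.634, 0, -0.111, -0.3])

```text
t: 17.1
position: [0.5503, 0.1971, 0.1276]
ee_rot: [0.997, 0.081, -0.002, 0.0]
ft_force: [0.3, 0.1, -2.7]
opening: 0.0579
finger_force: 25.0
```

Emit:
play_rows(steps=[0, 0, 0, 0, -0.3, 0, 0, 0, 0, -0.3, 0, 0, 0, 0, -0.3, 0, 0, 0, 0, -0.3, 0, 0, 0, 0, -0.3])

```text
t: 17.52
position: [0.5527, 0.195, 0.1291]
ee_rot: [0.997, 0.079, -0.0, 0.0]
ft_force: [0.6, -0.1, -2.4]
opening: 0.0575
finger_force: 25.0
```

```bash
sed -i 's/(.141,.158,"held")/(.135,.165,"held")/' ends.py; python3 plan.py .5528 .1961 .031 9.2
python3 - <<'E'
from h import *
im,d=ctrl.capture("wrist"); W=world("wrist",d); np.savez("w2.npz",im=im,W=W); cv2.imwrite("pics/w4.png",im)
E
python3 ends.py
```

```text
t 17.52 p [0.5527 0.195  0.1291] phi 9.09 tilt 0.03 F [ 0.6 -0.1 -2.4] open 0.0575 ff 25.0
to [0.5528, 0.1961, 0.031, 9.2] share [ 0.002 -0.007  0.654] turn -0.0006 dist 0.098
fixed [49, 149, 38, 170, 1576] far end 640.9 n 269.4 269.1 slope deg 0.04 z 0.0532
fixed [144, 149, 26, 150, 1429] far end 640.8 n 210.5 210.1 slope deg -0.01 z 0.0532
fixed [192, 148, 23, 174, 1587] far end 640.8 n 180.2 179.8 slope deg -0.09 z 0.0532
fixed [419, 148, 22, 165, 1550] far end 641.1 n 30.9 31.3 slope deg 0.14 z 0.0532
held [241, 155, 159, 178, 26317] far end 641.5 n 103.0 102.7 slope deg 0.11 z 0.1565
held [253, 369, 136, 37, 4963] far end 553.9 n 102.9 102.7 slope deg 1.14 z 0.1566
```

View pics/w4.png

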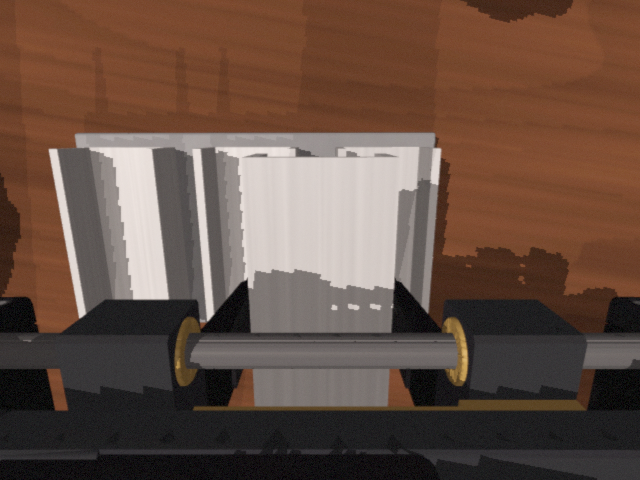

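Emit:
play_rows(steps=[0, -0.014, 0.08, 0, -0.3, 0, -0.014, 0.2, 0, -0.3, 0, -0.014, 0.32, 0, -0.3, 0, -0.014, 0.4, 0, -0.3, 0, -0.014, 0.42, 0, -0.3])

```text
t: 17.98
position: [0.5501, 0.197, 0.0628]
ee_rot: [0.997, 0.08, -0.003, 0.001]
ft_force: [-0.2, 0.4, -2.3]
opening: 0.0582
finger_force: 25.0
```

Emit:
play_rows(steps=[0, 0, 0, 0, -0.3, 0, 0, 0, 0, -0.3, 0, 0, 0, 0, -0.3, 0, 0, 0, 0, -0.3, 0, 0, 0, 0, -0.3])

```text
t: 18.4
position: [0.5531, 0.198, 0.0676]
ee_rot: [0.997, 0.08, 0.001, -0.0]
ft_force: [-0.3, 0.5, -2.5]
opening: 0.0582
finger_force: 25.0
```

```bash
sed -i 's/(.135,.165,"held")/(.085,.105,"held")/' ends.py; python3 plan.py .5526 .1971 .031 9.2
python3 - <<'E'
from h import *
im,d=ctrl.capture("wrist"); W=world("wrist",d); np.savez("w2.npz",im=im,W=W); cv2.imwrite("pics/w5.png",im)
E
python3 ends.py
```

```text
t 18.4 p [0.5531 0.198  0.0676] phi 9.17 tilt 0.11 F [-0.3  0.5 -2.5] open 0.0582 ff 25.0
to [0.5526, 0.1971, 0.031, 9.2] share [-0.004  0.006  0.244] turn -0.0002 dist 0.037
fixed [92, 154, 33, 145, 1688] far end 641.2 n 210.5 210.3 slope deg 0.06 z 0.0529
fixed [157, 154, 27, 145, 1700] far end 641.2 n 180.3 179.8 slope deg 0.03 z 0.0529
fixed [457, 154, 29, 145, 2164] far end 641.1 n 30.8 31.8 slope deg 0.15 z 0.0526
fixed [0, 251, 11, 46, 267] far end 592.8 n 268.8 268.2 slope deg -5.33 z 0.0528
held [241, 156, 159, 177, 26195] far end 642.0 n 104.8 106.0 slope deg 0.0 z 0.0947
held [253, 369, 136, 37, 4952] far end 554.5 n 105.7 105.6 slope deg -0.37 z 0.0947
```

Emit:
play_rows(steps=[-0.004, 0, 0.04, 0, -0.3, -0.004, 0, 0.09, 0, -0.3, -0.004, 0, 0.14, 0, -0.3, -0.004, 0, 0.18, 0, -0.3, -0.004, 0, 0.205, 0, -0.3])

```text
t: 18.87
position: [0.5507, 0.1974, 0.0338]
ee_rot: [0.997, 0.08, -0.001, 0.0]
ft_force: [0.3, 0.0, -1.1]
opening: 0.0576
finger_force: 25.0
```

Emit:
play_rows(steps=[0, 0, 0.005, 0, -0.3, 0, 0, 0.01, 0, -0.3, 0, 0, 0.015, 0, -0.3, 0, 0, 0.015, 0, -0.3, 0, 0, 0.015, 0, -0.3])

```text
t: 19.28
position: [0.552, 0.1978, 0.0338]
ee_rot: [0.997, 0.08, 0.0, -0.0]
ft_force: [0.6, 0.0, -1.8]
opening: 0.0583
finger_force: 25.0
```

Emit:
play_rows(steps=[0, 0, 0.004, 0, -0.3, 0, 0, 0.004, 0, -0.3, 0, 0, 0.004, 0, -0.3])

```text
t: 19.53
position: [0.5518, 0.1977, 0.033]
ee_rot: [0.997, 0.08, 0.0, -0.0]
ft_force: [0.6, 0.6, -2.9]
opening: 0.0579
finger_force: 25.0
```

Emit:
play_rows(steps=[0, 0, 0.004, 0, -0.3, 0, 0, 0.004, 0, -0.3, 0, 0, 0.004, 0, -0.3])

```text
t: 19.78
position: [0.5517, 0.1977, 0.0322]
ee_rot: [0.997, 0.08, -0.0, 0.0]
ft_force: [-0.2, -0.4, -2.6]
opening: 0.058
finger_force: 25.0
```

Emit:
play_rows(steps=[0, 0, 0.003, 0, -0.3, 0, 0, 0.003, 0, -0.3, 0, 0, 0.003, 0, -0.3])

```text
t: 20.03
position: [0.5517, 0.1977, 0.0317]
ee_rot: [0.997, 0.08, -0.0, 0.0]
ft_force: [-0.2, 0.9, -2.3]
opening: 0.058
finger_force: 25.0
```

Emit:
play_rows(steps=[0, 0, 0.003, 0, -0.3, 0, 0, 0.003, 0, -0.3, 0, 0, 0.003, 0, -0.3])

```text
t: 20.28
position: [0.5517, 0.1977, 0.0313]
ee_rot: [0.997, 0.08, -0.0, -0.0]
ft_force: [0.1, -0.2, -2.2]
opening: 0.0574
finger_force: 25.0
```

Emit:
play_rows(steps=[0, 0, 0.002, 0, -0.3, 0, 0, 0.002, 0, -0.3, 0, 0, 0.002, 0, -0.3])

```text
t: 20.53
position: [0.5517, 0.1977, 0.031]
ee_rot: [0.997, 0.08, -0.0, -0.0]
ft_force: [-0.7, 0.1, -1.1]
opening: 0.0577
finger_force: 25.0
```

Emit:
play_rows(steps=[0, 0, 0.003, 0, -0.3, 0, 0, 0.003, 0, -0.3, 0, 0, 0.003, 0, -0.3])

```text
t: 20.78
position: [0.5518, 0.1978, 0.0309]
ee_rot: [0.997, 0.08, 0.0, -0.0]
ft_force: [-1.8, -0.6, 1.6]
opening: 0.0578
finger_force: 25.0
```

Emit:
play_rows(steps=[0, 0, 0, 0, 0.25, 0, 0, 0, 0, 0.35, 0, 0, 0, 0, 0.45, 0, 0, 0, 0, 0.45, 0, 0, 0, 0, 0.45])

```text
t: 21.2
position: [0.5518, 0.1977, 0.0307]
ee_rot: [0.997, 0.08, 0.0, -0.0]
ft_force: [0.6, -0.4, -0.2]
opening: 0.0688
finger_force: 0.0
```

Emit:
play_rows(steps=[0, 0, -0.1, 0, 0.45, 0, 0, -0.25, 0, 0.45, 0, 0, -0.45, 0, 0.45, 0, 0, -0.65, 0, 0.45, 0, 0, -0.8, 0, 0.45])

```text
t: 21.62
position: [0.5525, 0.1979, 0.1533]
ee_rot: [0.997, 0.08, 0.001, -0.0]
ft_force: [0.1, -0.2, 0.1]
opening: 0.0687
finger_force: 0.0
```

Emit:
play_rows(steps=[0, 0, -0.13, 0, 1, 0, 0, -0.13, 0, 1, 0, 0, -0.13, 0, 1, 0, 0, -0.13, 0, 1])

```text
t: 21.95
position: [0.551, 0.1975, 0.1688]
ee_rot: [0.997, 0.08, -0.001, 0.0]
ft_force: [-0.5, -0.0, -0.2]
opening: 0.0903
finger_force: 0.0
```

```bash
python3 plan.py .4432 -.3838 .13 -37
python3 - <<'E'
from h import *
im,d=ctrl.capture("wrist"); W=world("wrist",d); np.savez("w2.npz",im=im,W=W); cv2.imwrite("pics/w6.png",im)
E
python3 ends.py
```

```text
t 21.95 p [0.551  0.1975 0.1688] phi 9.17 tilt 0.1 F [-0.5 -0.  -0.2] open 0.0903 ff 0.0
to [0.4432, -0.3838, 0.13, -37.0] share [-1.327  3.711  0.262] turn 0.2565 dist 0.593
fixed [90, 145, 32, 154, 1321] far end 640.1 n 269.4 268.9 slope deg 0.03 z 0.0523
fixed [172, 145, 22, 152, 1274] far end 640.0 n 210.6 209.9 slope deg -0.05 z 0.0523
fixed [214, 145, 19, 166, 1332] far end 640.0 n 180.2 179.5 slope deg 0.2 z 0.0523
fixed [280, 145, 82, 169, 12995] far end 639.5 n 105.7 105.9 slope deg -0.04 z 0.0575
fixed [409, 145, 20, 166, 1330] far end 640.0 n 30.7 31.5 slope deg -0.24 z 0.0523
```

Emit:
play_rows(steps=[-0.066, 0.185, 0, 0, 1, -0.133, 0.37, 0, 0, 1, -0.2, 0.56, 0, 0, 1, -0.265, 0.742, 0, 0, 1, -0.265, 0.742, 0, 0, 1])

```text
t: 22.42
position: [0.5284, 0.0779, 0.1677]
ee_rot: [0.997, 0.078, -0.002, 0.001]
ft_force: [-0.2, 0.4, 0.6]
opening: 0.095
finger_force: 0.0
```

Emit:
play_rows(steps=[-0.066, 0.185, 0, 0, 1, -0.133, 0.37, 0, 0, 1, -0.2, 0.56, 0, 0, 1, -0.265, 0.742, 0, 0, 1, -0.265, 0.742, 0, 0, 1])

```text
t: 22.83
position: [0.5074, -0.0377, 0.1684]
ee_rot: [0.997, 0.078, -0.002, 0.0]
ft_force: [0.2, 0.1, -0.2]
opening: 0.0949
finger_force: 0.0
```

Emit:
play_rows(steps=[-0.066, 0.185, 0, 0, 1, -0.133, 0.37, 0, 0, 1, -0.2, 0.56, 0, 0, 1, -0.265, 0.742, 0, 0, 1, -0.265, 0.742, 0, 0, 1])

```text
t: 23.25
position: [0.4864, -0.1535, 0.1688]
ee_rot: [0.997, 0.078, -0.001, 0.0]
ft_force: [-0.1, -0.3, 0.2]
opening: 0.095
finger_force: 0.0
```

Emit:
play_rows(steps=[-0.066, 0.185, 0, 0, 1, -0.133, 0.37, 0, 0, 1, -0.2, 0.56, 0, 0, 1, -0.265, 0.742, 0, 0, 1, -0.265, 0.742, 0, 0, 1])

```text
t: 23.67
position: [0.4652, -0.2694, 0.169]
ee_rot: [0.997, 0.078, -0.001, -0.0]
ft_force: [-1.2, 0.7, 0.6]
opening: 0.0947
finger_force: 0.0
```

Emit:
play_rows(steps=[-0.066, 0.185, 0, 0, 1, -0.133, 0.37, 0, 0, 1, -0.2, 0.56, 0, 0, 1, -0.265, 0.742, 0, 0, 1, -0.265, 0.742, 0, 0, 1])

```text
t: 24.08
position: [0.444, -0.3855, 0.169]
ee_rot: [0.997, 0.079, -0.0, -0.0]
ft_force: [0.2, 0.6, 0.6]
opening: 0.095
finger_force: 0.0
```

Emit:
play_rows(steps=[0, 0, 0.05, 0.035, 1, 0, 0, 0.1, 0.07, 1, 0, 0, 0.15, 0.105, 1, 0, 0, 0.2, 0.14, 1, 0, 0, 0.26, 0.175, 1])

```text
t: 24.5
position: [0.4452, -0.3811, 0.13]
ee_rot: [0.981, -0.196, -0.0, -0.001]
ft_force: [0.4, 0.0, 0.6]
opening: 0.0948
finger_force: 0.0
```

Emit:
play_rows(steps=[0, 0, 0, 0.035, 1, 0, 0, 0, 0.07, 1, 0, 0, 0, 0.082, 1, 0, 0, 0, 0.082, 1, 0, 0, 0, 0.082, 1])

```text
t: 24.92
position: [0.4448, -0.3816, 0.1303]
ee_rot: [0.948, -0.317, -0.001, -0.001]
ft_force: [0.5, 0.7, -0.2]
opening: 0.0952
finger_force: 0.0
```

Emit:
play_rows(steps=[0, 0, 0, 0, 1, 0, 0, 0, 0, 1, 0, 0, 0, 0, 1])

```text
t: 25.17
position: [0.4443, -0.383, 0.131]
ee_rot: [0.948, -0.318, -0.0, -0.0]
ft_force: [-1.1, -0.3, -0.3]
opening: 0.0953
finger_force: 0.0
```

```bash
python3 plan.py .4432 -.3845 .008 -37
python3 - <<'E'
from h import *
im,d=ctrl.capture("wrist"); W=world("wrist",d); cv2.imwrite("pics/w7.png",im)
for o in parts(W,im,.024,.045,300): print(o)
E
```

```text
t 25.17 p [ 0.4443 -0.383   0.131 ] phi -37.06 tilt 0.01 F [-1.1 -0.3 -0.3] open 0.0953 ff 0.0
to [0.4432, -0.3845, 0.008, -37.0] share [0.    0.013 0.82 ] turn -0.0003 dist 0.123
([0, 47, 169, 147], np.int32(10404), [607.3, -302.1], [113.7, 40.8], 21.9, 0.0351)
([282, 147, 86, 176], np.int32(14256), [442.7, -387.5], [130.1, 58.2], -37.0, 0.0353)
```

Emit:
play_rows(steps=[0.003, 0.018, 0.2, 0, 1, 0.003, 0.018, 0.4, 0, 1, 0.003, 0.018, 0.6, 0, 1, 0.003, 0.018, 0.76, 0, 1, 0.003, 0.018, 0.82, 0, 1])

```text
t: 25.63
position: [0.4406, -0.3835, 0.0038]
ee_rot: [0.948, -0.318, -0.003, -0.002]
ft_force: [-0.8, 0.4, -0.6]
opening: 0.095
finger_force: 0.0
```

Emit:
play_rows(steps=[0, 0, 0, 0, 1, 0, 0, 0, 0, 1, 0, 0, 0, 0, 1])

```text
t: 25.88
position: [0.4441, -0.387, 0.0102]
ee_rot: [0.948, -0.318, 0.002, 0.001]
ft_force: [-0.6, -0.5, 0.7]
opening: 0.095
finger_force: 0.0
```

Emit:
play_rows(steps=[0, 0, 0, 0, 0.5, 0, 0, 0, 0, 0.3, 0, 0, 0, 0, 0, 0, 0, 0, 0, -0.3, 0, 0, 0, 0, -0.3], grip_force=25)

```text
t: 26.3
position: [0.443, -0.3859, 0.0085]
ee_rot: [0.948, -0.318, 0.0, 0.0]
ft_force: [-0.2, 0.4, -0.2]
opening: 0.0673
finger_force: 0.0
```

Emit:
play_rows(steps=[0, 0, 0, 0, -0.3, 0, 0, 0, 0, -0.3, 0, 0, 0, 0, -0.3, 0, 0, 0, 0, -0.3, 0, 0, 0, 0, -0.3])

```text
t: 26.72
position: [0.4429, -0.3857, 0.0082]
ee_rot: [0.948, -0.318, -0.0, -0.0]
ft_force: [-0.2, 0.2, 1.5]
opening: 0.0578
finger_force: 25.0
```

```bash
python3 plan.py .5373 .2866 .135 9.2
```

```text
t 26.72 p [ 0.4429 -0.3857  0.0082] phi -37.09 tilt 0.01 F [-0.2  0.2  1.5] open 0.0578 ff 25.0
to [0.5373, 0.2866, 0.135, 9.2] share [-2.201 -3.955 -0.845] turn -0.2572 dist 0.691
```

Emit:
play_rows(steps=[0, 0, -0.1, 0, -0.3, 0, 0, -0.3, 0, -0.3, 0, 0, -0.5, 0, -0.3, 0, 0, -0.7, 0, -0.3, 0, 0, -0.845, 0, -0.3])

```text
t: 27.13
position: [0.4432, -0.3861, 0.137]
ee_rot: [0.948, -0.318, 0.001, 0.0]
ft_force: [0.5, -0.7, -1.7]
opening: 0.0574
finger_force: 25.0
```

Emit:
play_rows(steps=[-0.04, -0.08, 0, 0, -0.3, -0.12, -0.21, 0, 0, -0.3, -0.2, -0.35, 0, 0, -0.3, -0.28, -0.5, 0, 0, -0.3, -0.366, -0.659, 0, 0, -0.3])

```text
t: 27.55
position: [0.4575, -0.2713, 0.1321]
ee_rot: [0.948, -0.318, -0.002, -0.001]
ft_force: [0.3, 0.2, -1.8]
opening: 0.0579
finger_force: 25.0
```

Emit:
play_rows(steps=[-0.073, -0.132, 0, 0, -0.3, -0.146, -0.264, 0, 0, -0.3, -0.22, -0.396, 0, 0, -0.3, -0.293, -0.528, 0, 0, -0.3, -0.366, -0.659, 0, 0, -0.3])

```text
t: 27.97
position: [0.4731, -0.1593, 0.1321]
ee_rot: [0.948, -0.318, -0.002, -0.0]
ft_force: [0.6, 0.2, -1.4]
opening: 0.0579
finger_force: 25.0
```

Emit:
play_rows(steps=[-0.073, -0.132, 0, 0, -0.3, -0.146, -0.264, 0, 0, -0.3, -0.22, -0.396, 0, 0, -0.3, -0.293, -0.528, 0, 0, -0.3, -0.366, -0.659, 0, 0, -0.3])

```text
t: 28.38
position: [0.4886, -0.0477, 0.1321]
ee_rot: [0.948, -0.318, -0.002, 0.0]
ft_force: [-0.2, -0.6, -1.9]
opening: 0.058
finger_force: 25.0
```

Emit:
play_rows(steps=[-0.073, -0.132, 0, 0, -0.3, -0.146, -0.264, 0, 0, -0.3, -0.22, -0.396, 0, 0, -0.3, -0.293, -0.528, 0, 0, -0.3, -0.366, -0.659, 0, 0, -0.3])

```text
t: 28.8
position: [0.5043, 0.0639, 0.1321]
ee_rot: [0.948, -0.318, -0.002, 0.0]
ft_force: [-0.2, 0.5, -2.5]
opening: 0.0582
finger_force: 25.0
```

Emit:
play_rows(steps=[-0.073, -0.132, 0, 0, -0.3, -0.146, -0.264, 0, 0, -0.3, -0.22, -0.396, 0, 0, -0.3, -0.293, -0.528, 0, 0, -0.3, -0.366, -0.659, 0, 0, -0.3])

```text
t: 29.22
position: [0.52, 0.1755, 0.132]
ee_rot: [0.948, -0.318, -0.002, 0.001]
ft_force: [-0.4, -0.1, -1.5]
opening: 0.0573
finger_force: 25.0
```

Emit:
play_rows(steps=[-0.08, -0.14, 0, 0, -0.3, -0.16, -0.28, 0, 0, -0.3, -0.24, -0.44, 0, 0, -0.3, -0.32, -0.58, 0, 0, -0.3, -0.366, -0.66, 0, 0, -0.3])

```text
t: 29.63
position: [0.536, 0.2883, 0.1321]
ee_rot: [0.948, -0.317, -0.002, 0.001]
ft_force: [-0.8, -0.6, -1.7]
opening: 0.0578
finger_force: 25.0
```

Emit:
play_rows(steps=[0, 0, 0, -0.03, -0.3, 0, 0, 0, -0.06, -0.3, 0, 0, 0, -0.09, -0.3, 0, 0, 0, -0.12, -0.3, 0, 0, 0, -0.15, -0.3])

```text
t: 30.05
position: [0.5364, 0.2858, 0.1327]
ee_rot: [0.996, -0.086, -0.001, 0.001]
ft_force: [-0.3, -0.4, -1.8]
opening: 0.0578
finger_force: 25.0
```

Emit:
play_rows(steps=[0, 0, 0, -0.03, -0.3, 0, 0, 0, -0.06, -0.3, 0, 0, 0, -0.09, -0.3, 0, 0, 0, -0.107, -0.3, 0, 0, 0, -0.107, -0.3])

```text
t: 30.47
position: [0.5365, 0.2857, 0.1329]
ee_rot: [0.997, 0.08, -0.001, 0.001]
ft_force: [1.0, 1.1, -1.6]
opening: 0.0578
finger_force: 25.0
```

Emit:
play_rows(steps=[0, 0, 0, 0, -0.3, 0, 0, 0, 0, -0.3, 0, 0, 0, 0, -0.3])

```text
t: 30.72
position: [0.5376, 0.286, 0.1343]
ee_rot: [0.997, 0.079, -0.0, 0.0]
ft_force: [-0.2, 0.3, -1.5]
opening: 0.0576
finger_force: 25.0
```

```bash
python3 plan.py .538 .2862 .068 9.2
```

```text
t 30.72 p [0.5376 0.286  0.1343] phi 9.12 tilt 0.05 F [-0.2  0.3 -1.5] open 0.0576 ff 25.0
to [0.538, 0.2862, 0.068, 9.2] share [ 0.003 -0.001  0.442] turn -0.0005 dist 0.066
```

Emit:
play_rows(steps=[0.003, 0, 0.08, 0, -0.3, 0.003, 0, 0.2, 0, -0.3, 0.003, 0, 0.32, 0, -0.3, 0.003, 0, 0.4, 0, -0.3, 0.003, 0, 0.44, 0, -0.3])

```text
t: 31.13
position: [0.5367, 0.2855, 0.0656]
ee_rot: [0.997, 0.08, -0.002, 0.001]
ft_force: [-1.0, -0.8, -1.4]
opening: 0.058
finger_force: 25.0
```

Emit:
play_rows(steps=[0, 0, 0, 0, -0.3, 0, 0, 0, 0, -0.3, 0, 0, 0, 0, -0.3, 0, 0, 0, 0, -0.3, 0, 0, 0, 0, -0.3])

```text
t: 31.55
position: [0.5392, 0.2865, 0.0701]
ee_rot: [0.997, 0.08, 0.001, -0.0]
ft_force: [0.5, -0.6, -1.3]
opening: 0.058
finger_force: 25.0
```

```bash
python3 plan.py .538 .2862 .031 9.2
python3 - <<'E'
from h import *
im,d=ctrl.capture("wrist"); W=world("wrist",d); np.savez("w2.npz",im=im,W=W); cv2.imwrite("pics/w8.png",im)
E
python3 ends.py
```

```text
t 31.55 p [0.5392 0.2865 0.0701] phi 9.16 tilt 0.12 F [ 0.5 -0.6 -1.3] open 0.058 ff 25.0
to [0.538, 0.2862, 0.031, 9.2] share [-0.008  0.001  0.261] turn -0.0002 dist 0.039
fixed [160, 155, 26, 144, 1633] far end 641.0 n 269.6 269.3 slope deg -0.02 z 0.0529
fixed [434, 155, 143, 173, 18126] far end 640.8 n 105.6 107.3 slope deg 0.54 z 0.058
fixed [618, 204, 22, 93, 997] far end 613.1 n 31.1 33.1 slope deg 1.56 z 0.0499
held [241, 156, 159, 177, 26222] far end 642.4 n 194.1 195.5 slope deg 0.12 z 0.097
held [253, 369, 136, 38, 4957] far end 554.8 n 195.4 195.6 slope deg 0.31 z 0.0969
```

Emit:
play_rows(steps=[-0.005, 0, 0.04, 0, -0.3, -0.005, 0, 0.09, 0, -0.3, -0.005, 0, 0.14, 0, -0.3, -0.005, 0, 0.19, 0, -0.3, -0.005, 0, 0.218, 0, -0.3])

```text
t: 32.02
position: [0.5366, 0.2856, 0.0341]
ee_rot: [0.997, 0.08, -0.001, 0.0]
ft_force: [-0.2, -0.3, -2.8]
opening: 0.058
finger_force: 25.0
```

Emit:
play_rows(steps=[0, 0, 0.005, 0, -0.3, 0, 0, 0.01, 0, -0.3, 0, 0, 0.015, 0, -0.3, 0, 0, 0.015, 0, -0.3, 0, 0, 0.015, 0, -0.3])

```text
t: 32.43
position: [0.538, 0.2862, 0.0343]
ee_rot: [0.997, 0.08, 0.0, -0.0]
ft_force: [0.7, -0.4, -2.3]
opening: 0.0577
finger_force: 25.0
```

Emit:
play_rows(steps=[0, 0, 0.004, 0, -0.3, 0, 0, 0.004, 0, -0.3, 0, 0, 0.004, 0, -0.3])

```text
t: 32.68
position: [0.5377, 0.2861, 0.0335]
ee_rot: [0.997, 0.08, 0.0, -0.0]
ft_force: [0.1, 0.1, -2.1]
opening: 0.0578
finger_force: 25.0
```

Emit:
play_rows(steps=[0, 0, 0.004, 0, -0.3, 0, 0, 0.004, 0, -0.3, 0, 0, 0.004, 0, -0.3])

```text
t: 32.93
position: [0.5376, 0.286, 0.0327]
ee_rot: [0.997, 0.08, -0.0, 0.0]
ft_force: [0.4, 0.8, -1.7]
opening: 0.0577
finger_force: 25.0
```

Emit:
play_rows(steps=[0, 0, 0.004, 0, -0.3, 0, 0, 0.004, 0, -0.3, 0, 0, 0.004, 0, -0.3])

```text
t: 33.18
position: [0.5376, 0.286, 0.0321]
ee_rot: [0.997, 0.08, -0.0, 0.0]
ft_force: [-0.4, -0.5, -1.9]
opening: 0.0577
finger_force: 25.0
```

Emit:
play_rows(steps=[0, 0, 0.003, 0, -0.3, 0, 0, 0.003, 0, -0.3, 0, 0, 0.003, 0, -0.3])

```text
t: 33.43
position: [0.5376, 0.286, 0.0316]
ee_rot: [0.997, 0.08, -0.0, 0.0]
ft_force: [-0.1, 1.1, -1.7]
opening: 0.0577
finger_force: 25.0
```

Emit:
play_rows(steps=[0, 0, 0.002, 0, -0.3, 0, 0, 0.002, 0, -0.3, 0, 0, 0.002, 0, -0.3])

```text
t: 33.68
position: [0.5376, 0.286, 0.0313]
ee_rot: [0.997, 0.08, -0.0, 0.0]
ft_force: [0.1, -0.3, -1.9]
opening: 0.0581
finger_force: 25.0
```

Emit:
play_rows(steps=[0, 0, 0.002, 0, -0.3, 0, 0, 0.002, 0, -0.3, 0, 0, 0.002, 0, -0.3])

```text
t: 33.93
position: [0.5377, 0.2861, 0.0312]
ee_rot: [0.997, 0.08, 0.0, -0.0]
ft_force: [-1.2, 0.2, -1.4]
opening: 0.0579
finger_force: 25.0
```

Emit:
play_rows(steps=[0, 0, 0.002, 0, -0.3, 0, 0, 0.002, 0, -0.3, 0, 0, 0.002, 0, -0.3])

```text
t: 34.18
position: [0.5377, 0.2861, 0.0312]
ee_rot: [0.997, 0.08, 0.0, -0.0]
ft_force: [-2.0, -0.4, 1.8]
opening: 0.0577
finger_force: 25.0
```

Contact. Release, lift, check.

Emit:
play_rows(steps=[0, 0, 0, 0, 0.25, 0, 0, 0, 0, 0.35, 0, 0, 0, 0, 0.45, 0, 0, 0, 0, 0.45, 0, 0, 0, 0, 0.45])

```text
t: 34.6
position: [0.5377, 0.2861, 0.0307]
ee_rot: [0.997, 0.08, 0.0, -0.0]
ft_force: [0.7, -0.3, -0.1]
opening: 0.0688
finger_force: 0.0
```

Emit:
play_rows(steps=[0, 0, -0.1, 0, 0.45, 0, 0, -0.25, 0, 0.45, 0, 0, -0.45, 0, 0.45, 0, 0, -0.65, 0, 0.45, 0, 0, -0.8, 0, 0.45])

```text
t: 35.02
position: [0.5384, 0.2864, 0.1534]
ee_rot: [0.997, 0.08, 0.001, -0.0]
ft_force: [1.1, -0.0, 0.6]
opening: 0.0687
finger_force: 0.0
```

Emit:
play_rows(steps=[0, 0.3, -0.33, 0, 1, 0, 0.3, -0.33, 0, 1, 0, 0.3, -0.33, 0, 1, 0, 0.3, -0.33, 0, 1, 0, 0.3, -0.33, 0, 1])

```text
t: 35.43
position: [0.5441, 0.2417, 0.1989]
ee_rot: [0.997, 0.08, -0.001, 0.0]
ft_force: [-0.1, -0.1, -0.6]
opening: 0.0934
finger_force: 0.0
```

```bash
python3 plan.py
python3 - <<'E'
from h import *
im,d=ctrl.capture("wrist"); W=world("wrist",d); np.savez("w2.npz",im=im,W=W); cv2.imwrite("pics/w9.png",im)
im,d=ctrl.capture("scene"); cv2.imwrite("pics/scene9.png",im); W=world("scene",d)
for o in parts(W,im,.024,.065,200): print(o)
E
python3 ends.py
```

```text
t 35.43 p [0.5441 0.2417 0.1989] phi 9.16 tilt 0.11 F [-0.1 -0.1 -0.6] open 0.0934 ff 0.0
([208, 176, 53, 36], np.int32(760), [614.1, -295.1], [130.5, 44.6], 21.2, 0.0339)
([315, 289, 58, 45], np.int32(672), [563.3, 125.3], [131.8, 7.0], 9.4, 0.0423)
([332, 304, 81, 71], np.int32(2929), [551.6, 198.9], [131.7, 59.9], 9.3, 0.0571)
([367, 338, 87, 80], np.int32(3403), [537.4, 287.0], [131.9, 59.4], 9.1, 0.0572)
([223, 359, 39, 30], np.int32(498), [771.7, 167.0], [59.6, 21.7], -10.9, 0.0457)
([412, 384, 65, 60], np.int32(631), [525.9, 360.7], [130.8, 6.1], 9.4, 0.0495)
fixed [168, 144, 22, 152, 1138] far end 640.1 n 269.7 269.1 slope deg 0.0 z 0.0522
fixed [227, 144, 77, 155, 10903] far end 639.5 n 195.5 195.1 slope deg -0.03 z 0.0574
fixed [338, 144, 77, 155, 10889] far end 639.5 n 105.7 106.2 slope deg 0.04 z 0.0575
fixed [453, 144, 22, 152, 1239] far end 640.1 n 30.9 31.8 slope deg 0.26 z 0.0522
```

View pics/w9.png

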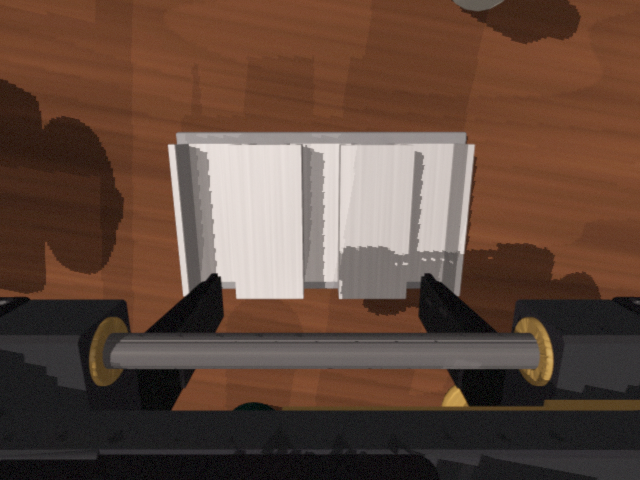

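View pics/scene9.png

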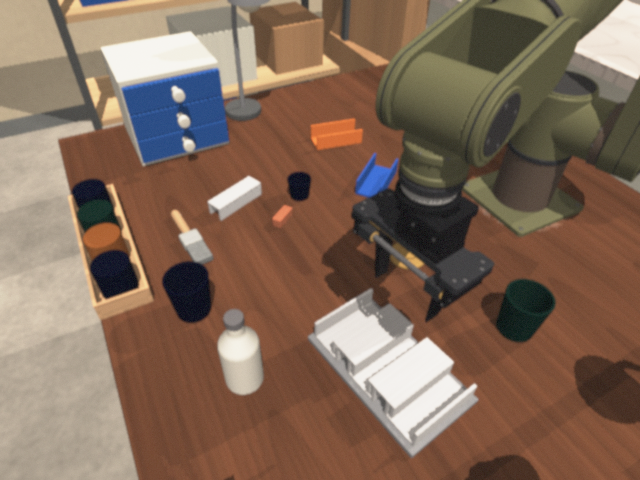

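The pictures show both covers seated over the gaps, with ends level at row 144 of the wrist view. The spare and the bystanders are where they were, and the gripper is clear, so I'm handing in.

```bash
python3 -c "
from bench import ctrl; print(ctrl.finish_job())"
```

```text
the job is handed in; nothing more can be done
None
```

The deck is complete and handed in at about 35 s: the loose gutter sits about 0.7 mm off the midpoint with its ends flush, and both covers are seated square over their gaps within about 0.6 mm of flush. The gutter first landed about 2 mm off centre, so I re-gripped and slid it before placing the covers; in the pictures nothing else on the bench moved.

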